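# Mount the cuvette carrier on the dovetail rail and clamp it

### The arm

A 6-joint arm with a two-finger parallel gripper is mounted at the origin on the work surface. World frame = base frame: x ahead of the robot, y to its left, z up, the work surface at z = 0. Lengths are in m, angles in degrees, forces in N, time in s.
With the tool pointing down it reaches from about 0.4 to 0.825 m from the base axis. Payload 7 kg.
Tool frame: the origin (TCP) lies midway between the tips of the shut fingers; the grasp point (between the pads) lies r.grip_depth behind it (r.grip_depth is the distance from the TCP to the grasp point, in m); z points along the fingers, y is the direction in which the jaws open and shut (so a half turn about z gives the same grasp; the last joint's range is limited). The gripper opens to 88 mm and grips with 3 to 60 N. Pads are 19 mm wide; open, the fingers measure 130 mm over their backs; the gripper's body (78 mm by 193 mm) begins 47 mm behind the grasp point.
Start: joints at [90.705, 20.546, 0.682, 0, -70.136, -16.507], TCP at [0.184, 0.649, 0.227] pointing down, gripper open.
Joint ranges: [-176.03, 176.03], [-82.01, 121.73], [-58.28, 71.71], [-173.87, 95.51], [-174.79, -0.11], [-173.66, 173.66]. Speed limits (degrees/s): [136.94, 136.94, 172.46, 180, 180, 180].

### API

Orientations are given as [roll, pitch, yaw] about the fixed x, y, z axes, in that order (R = Rz(yaw) Ry(pitch) Rx(roll)).
In Python, from plant import r, imaging, close_job gives the robot as it stands.
- The arm moves only by the tool step_arm, never from a script. Its argument "commands" is a list of rows, each a list of 2 entries, a list of its own where there are three numbers: the shift along the tool's x, y, z in mm, then the turn about the tool's z in degrees. In form: [[[x, y, z], twist], ...]. A call has 1 to 20 rows; each row shifts and turns the commanded pose from where the row before left it, along the tool's axes as they then stand; what a row does not reach is not made up. A row lasts 1/8 s, in which the tool goes at most 62.5 mm and 10.7 degrees, less where a joint would pass 70% of its speed; a pose out of reach is approached as far as the arm can. A call with a gripper value outside its range is refused whole. "gripper" is the closure, from 0 (fully open) to 1 (shut), set as the call begins (left out, the last holds). The fingers move at their own pace and stop on an object; "grip_force" is the grip in N (left out, the last holds). Time passes only in rows, so rows that do not move let the fingers close. It gives the time, the measured TCP pose, the force and the opening at its end, in the units of the state.
- r.get_state(): the state, without advancing time (a new reading comes with each control period).
- imaging.capture(name): name is "side" or "top" or "wrist"; returns a dict with "img" (384x512x3 uint8, red, green, blue), "z_map" (384x512 float32, m along the optical axis (not along the pixel's ray), 0 where there is no reading), "vfov" (degrees; the focal length in pixels is half the picture's height over the tangent of half this angle, whatever the lens; pixels are square), "cx", "cy" (the principal point, pixels), "extrinsics" (4x4, takes a point from camera to world coordinates); the wrist camera has in their place "T_tool_cam" (4x4, takes a point from camera to tool coordinates, whose origin is the TCP and whose axes are the flange's). Camera axes: x right, y down, z forward; pixel columns grow to the right and rows downward; lengths in m; the calibration is good to about 2 mm. A picture is of the moment at which its call begins: read the wrist's pose just before it.
- close_job(): hands the job in, once; it reports no verdict.
The state is a dict: "time_s": time; "joints": joint angles; "qd": joint speeds; "joint_torque": joint torques, N m; "tcp_pos": TCP position; "eef_rot": TCP orientation; "contact_force": force on the tool from outside, world axes, zero at the start; "moment": the same for the moment, N m; "gripper_width": finger opening in m.
Only numpy, scipy, OpenCV 4.12 (cv2) and the standard library are available. Lean on these libraries where they do the work, as an engineer would, in place of code of your own. Each camera call takes 0.05 s, during which the arm holds its last target.

### The job

Take the cuvette holder that has a groove underneath and a clamp knob at its side (not the plain flat-footed stand), set it down on the rail's base plate in front of the tapered end of the dovetail, and slide it onto the dovetail until it is fully home against the end stop. Then tighten its clamp by turning the knob clockwise (seen from above) as far as it goes. Leave the plain stand where it is.

Things in the scene. Friction and masses are not known exactly. Their poses are not given: they have to be found in the camera images.
- carrier (a point): Centre of the black block to grasp, 34 x 18 x 40 mm (x, y, z), on the grooved aluminium carrier. x: the way it slides on (flared mouth at +x); y: towards the clamp knob. Carrier 90 mm long in x (45 each way from here), 64 wide, 0.37 kg; deck top 20 mm and underside 46 mm below here. Groove centre line 20 mm to +y of here, 2.5 mm play each side; undercut, so it goes on only from the rail's end.
- rail: Fixed base plate with dovetail. Origin: plate's underside, on the rail's centre line; x along the rail to the stop. Plate 90 mm wide, 8 thick, x -170 to 150 mm, bare up to -35 (room to set the carrier down). Steel dovetail x -35 to 135, 16 tall, 36 wide on top, 26 at its foot; the first 30 mm taper by 11 mm each side. Stop at x 135; carrier fully home: block centre at x 90, y -20, z 54 mm.
- clamp (a joint): Knob angle, rad: 0 to 0.12 at the start (loose, wing along carrier x), grows clockwise seen from above to its stop at 1.4 (tight, wing crosswise). Stays where left; 0.06 Nm, up to 0.2 at the end as its cam disc presses on the rail. Grip: grey upright wing 40 x 12 x 28 mm tall, on a vertical axis 68 mm to +y of the block's centre, wing centre 4 mm higher than that; 24 mm free below its centre.
- stand: Bystander: the same black block on a plain solid 60 x 60 x 26 mm aluminium foot, without groove, ear or knob, standing loose beside the carrier (either may be the nearer one). 66 mm tall; origin at the centre of its underside. Not needed; it stays where it is.
Things that resemble listed ones, but are neither listed nor needed, are in the scene too. Leave any green or orange look-alike of the part that bears carrier alone.

How it is judged:
By the outcome, as a careful person would: the job done as asked, in the order asked, and still so for the second after the job is handed in, with the robot touching nothing.
It also fails if it takes over 58 s, if anything falls off the work surface, if the arm or the gripper's body presses on something with over 40 N, if the wrist force passes 120 N, or if a joint passes its speed limit or range.

## Working session

There is one attempt and no reset: what is moved stays moved. The work goes in short steps, Python scripts to look and compute and a tool call to move; the robot and the scene stay as the last step left them, time stands still between calls to the robot, and variables do not carry over. Pictures are saved under pics/ and viewed, and the job is handed in when it is done.

Besides the shell and the picture viewer there is one more tool, called after "Call:" as name([rows], argument=value, ...), one row to a line, values as JSON. step_arm: Moves the arm, as the interface text tells. Its arguments: {"type":"object","properties":{"commands":{"type":"array","items":{"type":"array"}},"gripper":{"type":"number"},"grip_force":{"type":"number"}},"required":["commands"]}

```bash
ls; mkdir -p pics; cat > h.py <<'E'
import numpy as np, cv2
from plant import r, imaging, close_job
from scipy.spatial.transform import Rotation as R
def snap(name,tag):
    s=r.get_state(); c=imaging.capture(name)
    f=192/np.tan(np.radians(c['vfov'])/2)
    if 'extrinsics' in c: T=np.array(c['extrinsics'])
    else:
        W=np.eye(4); W[:3,:3]=R.from_euler('xyz',s['eef_rot'],degrees=True).as_matrix(); W[:3,3]=s['tcp_pos']
        T=W@np.array(c['T_tool_cam'])
    cv2.imwrite(f'pics/{tag}.png',c['img'][:,:,::-1])
    np.savez(f'pics/{tag}.npz',img=c['img'],z=c['z_map'],f=f,cx=c['cx'],cy=c['cy'],T=T)
    return s
class V:
    def __init__(s,tag):
        d=np.load(f'pics/{tag}.npz'); s.img=d['img'];s.z=d['z'];s.f=float(d['f']);s.cx=float(d['cx']);s.cy=float(d['cy']);s.T=d['T']
    def ray(s,u,v):
        d=np.array([(u-s.cx)/s.f,(v-s.cy)/s.f,1]); return s.T[:3,3],s.T[:3,:3]@d
    def onz(s,u,v,h):
        o,d=s.ray(u,v); return o+d*(h-o[2])/d[2]
    def pt(s,u,v):
        o,d=s.ray(u,v); return o+d*s.z[int(round(v)),int(round(u))]
    def cloud(s):
        v,u=np.mgrid[0:384,0:512]; d=np.stack([(u-s.cx)/s.f,(v-s.cy)/s.f,np.ones_like(u,float)],-1)*s.z[...,None]
        return d@s.T[:3,:3].T+s.T[:3,3]
def tri(a,ua,b,ub):
    o1,d1=a.ray(*ua);o2,d2=b.ray(*ub)
    t=np.linalg.lstsq(np.stack([d1,-d2],1),o2-o1,rcond=None)[0]
    p,q=o1+d1*t[0],o2+d2*t[1]; return (p+q)/2,np.linalg.norm(p-q)
E
python3 - <<'E'
from h import *
for n in('side','top','wrist'): s=snap(n,n+'0')
print(s, r.grip_depth)
for n in('side','top','wrist'):
    v=V(n+'0'); print(n,v.f,v.cx,v.cy,v.T.round(3).tolist(), (v.z>0).mean())
E
```

```text
pics
{'time_s': 0.1, 'joints': array([ 9.07055374e+01,  2.05864036e+01,  6.39298949e-01, -1.86276271e-02,
       -7.01363587e+01, -1.65070449e+01]), 'qd': array([ 0.01081643, -0.04431547,  0.03618828,  0.14874754,  0.02109659,
        0.01909762]), 'joint_torque': array([-1.14079296e-03, -5.84164453e+01,  2.93752688e+01,  7.01542765e+00,
        1.02698343e-02, -4.39613257e-05]), 'tcp_pos': array([0.18370602, 0.64906133, 0.22572615]), 'eef_rot': array([ 1.79915001e+02, -6.92652867e-03, -1.58078445e+01]), 'contact_force': array([-0.48672668,  0.47764445, -0.10866148]), 'moment': array([ 0.02452752, -0.02967291,  0.03748453]), 'gripper_width': 0.08752107503974067} 0.0188
side 349.4045037105622 257.11960018168355 191.46430595629747 [[0.806, -0.437, 0.4, 0.214], [-0.592, -0.603, 0.534, -0.249], [0.008, -0.667, -0.745, 0.723], [0.0, 0.0, 0.0, 1.0]] 0.9958902994791666
top 480.91896178442573 253.16860759256116 193.51605034437273 [[0.029, -0.998, 0.063, 0.491], [-1.0, -0.029, -0.004, 0.204], [0.005, -0.062, -0.998, 1.198], [0.0, 0.0, 0.0, 1.0]] 0.9961090087890625
wrist 341.81916307572544 259.7419691444072 194.61538341014165 [[-0.272, -0.918, -0.288, 0.261], [-0.962, 0.26, 0.08, 0.627], [0.001, 0.299, -0.954, 0.383], [0.0, 0.0, 0.0, 1.0]] 0.995635986328125
```

View pics/side0.png

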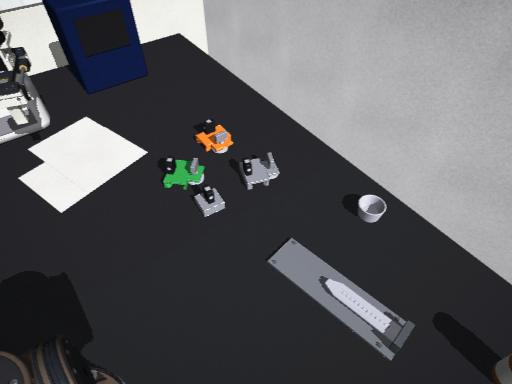

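View pics/top0.png

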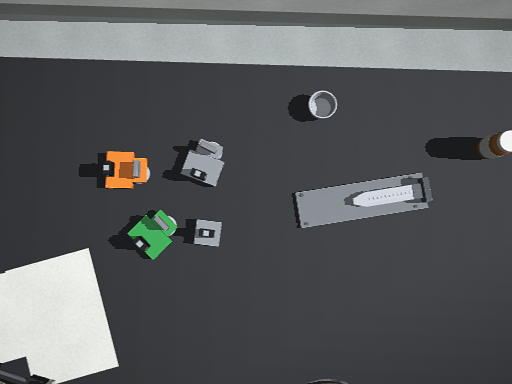

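View pics/wrist0.png

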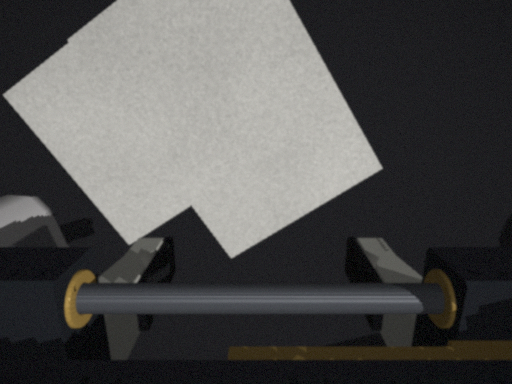

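The candidates in the top view are:
- grey holder with ear and knob at (203,163)
- plain grey foot at (207,233)
- green holder at (151,235)
- orange holder at (124,170)

The grey one at (203,163) fits the description, since it is aluminium with a wing knob. I'll enlarge it to confirm.

```bash
python3 - <<'E'
from h import *
t=V('top0');s=V('side0')
a=cv2.resize(t.img[125:255,170:250],None,fx=4.5,fy=4.5,interpolation=cv2.INTER_CUBIC)
b=cv2.resize(s.img[140:220,185:290],None,fx=4,fy=4,interpolation=cv2.INTER_CUBIC)
c=np.zeros((600,800,3),np.uint8); c[:585,:360]=a; c[:320,370:790]=b[:, :420]
cv2.imwrite('pics/crop1.png',c[:,:,::-1])
a=cv2.resize(t.img[165:235,285:440],None,fx=5,fy=5,interpolation=cv2.INTER_CUBIC)
cv2.imwrite('pics/crop2.png',a[:,:,::-1])
for n,v,pts in(('top',t,[(200,174),(204,163),(210,150),(206,233),(320,205),(380,196),(323,104),(427,190)]),('side',s,[(248,165),(260,172),(270,160)])):
    for p in pts: print(n,p,v.pt(*p).round(3))
E
```

```text
top (200, 174) [0.605 0.327 0.066]
top (204, 163) [0.636 0.322 0.026]
top (210, 150) [0.663 0.305 0.062]
top (206, 233) [0.466 0.308 0.065]
top (320, 205) [0.542 0.033 0.006]
top (380, 196) [ 0.568 -0.111  0.023]
top (323, 104) [0.797 0.03  0.005]
top (427, 190) [ 0.585 -0.219  0.043]
side (248, 165) [0.605 0.316 0.064]
side (260, 172) [0.639 0.307 0.025]
side (270, 160) [0.667 0.299 0.062]
```

View pics/crop1.png

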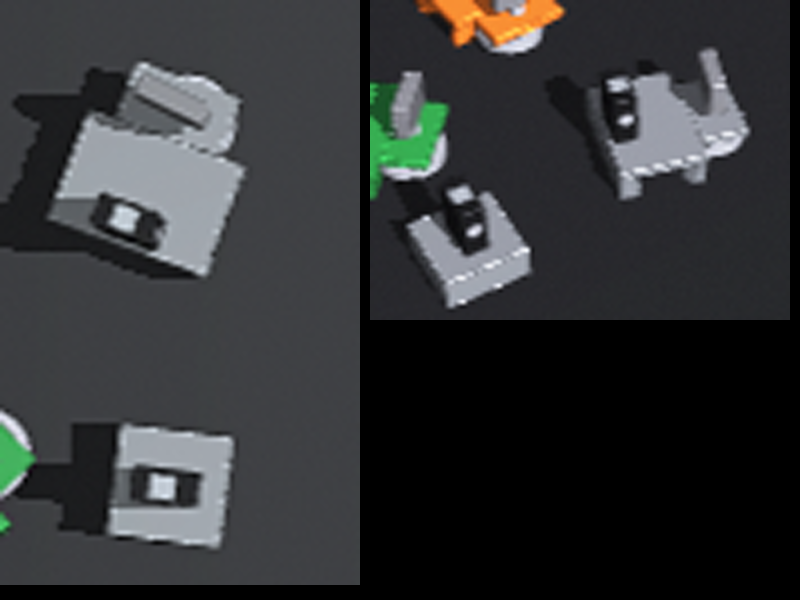

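View pics/crop2.png

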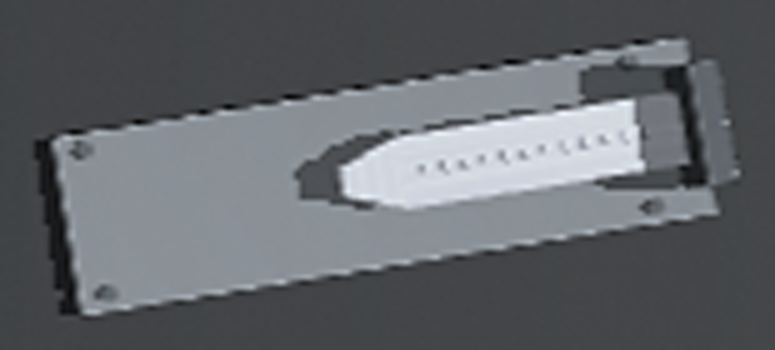

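The crop confirms it: the grey holder at top (203,163) and side (258,170) has groove legs, an ear and an upright wing. The piece at top (207,233) is the plain stand. Next I'll measure both the carrier and the rail.

```bash
cat > meas.py <<'E'
from h import *
def reg(v,lo,hi,box,extra=None):
    P=v.cloud(); m=(v.z>0)&(P[...,2]>lo)&(P[...,2]<hi)&(P[...,0]>box[0])&(P[...,0]<box[1])&(P[...,1]>box[2])&(P[...,1]<box[3])
    if extra is not None: m&=extra
    return m,P[m]
def rect(p):
    c,s,a=cv2.minAreaRect((p[:,:2]*1000).astype(np.float32)); 
    if s[0]<s[1]: s=(s[1],s[0]); a+=90
    return np.round(c,1),np.round(s,1),round((a+90)%180-90,1),round(np.median(p[:,2])*1000,1),len(p)
E
python3 - <<'E'
from meas import *
for n in('top0','side0'):
    v=V(n); g=v.img.astype(int).mean(2)
    cb=(.55,.72,.24,.39)
    print(n,'deck',rect(reg(v,.020,.032,cb)[1]))
    print(' block',rect(reg(v,.061,.072,(.57,.64,.27,.38))[1]))
    print(' hi',rect(reg(v,.055,.075,(.64,.72,.24,.36))[1]))
    rb=(.45,.66,-.3,.12)
    print(' plate',rect(reg(v,.004,.013,rb)[1]),' dove',rect(reg(v,.0195,.029,(.5,.62,-.195,-.02))[1]),' stop',rect(reg(v,.035,.06,rb)[1]))
    m=reg(v,.004,.013,rb)[0]
    print(' table z',np.median(reg(v,-.02,.02,(.3,.42,0,.2))[1][:,2]))
E
```

```text
top0 deck (array([642.7, 320.9]), array([99.2, 90.7]), -18.4, np.float64(25.4), 1045)
 block (array([606.6, 332.4]), array([33.8, 17.3]), 71.2, np.float64(65.3), 106)
 hi (array([671.2, 310.7]), array([40. , 12.3]), 64.9, np.float64(63.1), 92)
 plate (array([555.1, -88.1]), array([416.1, 209.4]), 90.0, np.float64(7.5), 3527)  dove (array([ 568.4, -121.8]), array([155.4,  35.9]), -78.9, np.float64(23.4), 815)  stop (array([ 586.8, -219.2]), array([59.8, 17.1]), 12.1, np.float64(42.4), 184)
 table z -0.0005245304342222923
side0 deck (array([646.4, 317.8]), array([97.9, 92.8]), -18.5, np.float64(24.8), 565)
 block (array([611.1, 329.7]), array([33.5, 17.6]), 67.9, np.float64(64.9), 58)
 hi (array([676. , 308.7]), array([42.3, 12.5]), 66.5, np.float64(62.5), 54)
 plate (array([559.8, -98.5]), array([380.9, 177.7]), 83.7, np.float64(7.7), 4112)  dove (array([ 572.7, -122.6]), array([152.7,  39.1]), -78.7, np.float64(23.8), 1164)  stop (array([ 590.5, -221.7]), array([60.5, 15.1]), 10.7, np.float64(44.0), 269)
 table z -0.0008052374259116535
```

Call:
step_arm([
  [[0,0,0],10.3],
  [[0,0,0],10.3],
  [[0,0,0],10.3],
  [[0,0,0],10.3],
  [[0,0,0],10.3],
  [[0,0,0],10.3],
  [[0,0,0],10.3],
  [[0,0,0],10.3],
  [[0,0,0],10.3],
])

```text
time_s: 1.27
tcp_pos: [0.1838, 0.6493, 0.2261]
eef_rot: [-180.0, -0.0, -108.8]
contact_force: [0.3, 0.0, -0.3]
gripper_width: 0.0878
```

Call:
step_arm([
  [[14,-42,0],0],
  [[14,-42,0],0],
  [[14,-42,0],0],
  [[14,-42,0],0],
  [[14,-42,0],0],
  [[14,-42,0],0],
  [[14,-42,0],0],
  [[14,-42,0],0],
  [[14,-42,0],0],
  [[14,-42,0],0],
  [[14,-42,0],0],
  [[14,-42,0],0],
  [[0,0,0],0],
  [[0,0,0],0],
  [[0,0,0],0],
], gripper=0.35)

```text
time_s: 3.15
tcp_pos: [0.6078, 0.3309, 0.2266]
eef_rot: [180.0, 0.0, -108.4]
contact_force: [0.1, 0.2, 0.3]
gripper_width: 0.057
```

```bash
python3 - <<'E'
from meas import *
s=snap('wrist','w1'); print(s['time_s'],s['tcp_pos'],s['eef_rot'],s['joints'].round(1),s['contact_force'],s['gripper_width'])
v=V('w1')
print('deck',rect(reg(v,.018,.032,(.55,.72,.24,.39))[1]))
print(' block',rect(reg(v,.058,.072,(.57,.64,.27,.38))[1]))
print(' hi',rect(reg(v,.055,.075,(.645,.72,.24,.36))[1]))
E
```

```text
3.15 [0.60776167 0.3309129  0.22661335] [ 1.79992628e+02  5.58622763e-03 -1.08443421e+02] [ 44.7  22.1   3.1  -0.  -70.9 -63.1] [0.09160262 0.16189766 0.30096306] 0.057030915763184906
deck (array([643.9, 320.3]), array([98.2, 89.9]), -19.0, np.float64(25.4), 5216)
 block (array([608.3, 332.2]), array([33.9, 17.3]), 71.3, np.float64(65.4), 634)
 hi (array([673. , 310.5]), array([39.6, 12.4]), 65.2, np.float64(63.2), 542)
```

View pics/w1.png

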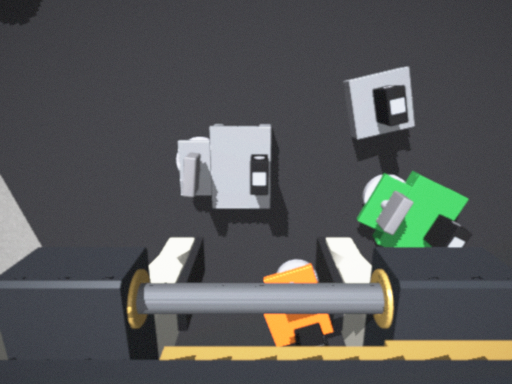

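The wrist view shows the carrier block at (259,173) with the wing at (190,173), and the plain stand at (378,102). All three views agree within about 3 mm. A triangulation check on heights before I descend:

```bash
python3 - <<'E'
from meas import *
c={}
for n in('top0','side0','w1'):
    v=V(n)
    def cen(m):
        m=cv2.connectedComponentsWithStats(m.astype(np.uint8)); k=1+np.argmax(m[2][1:,4]); return m[3][k]
    c[n]=(v,cen(reg(v,.058,.072,(.57,.645,.27,.38))[0]),cen(reg(v,.055,.075,(.645,.72,.24,.36))[0]),cen(reg(v,.0195,.029,(.5,.62,-.195,-.02))[0]) if n!='w1' else None)
for a,b in(('top0','w1'),('side0','w1'),('top0','side0')):
    for k,nm in((1,'block'),(2,'wing'),(3,'dovetail')):
        if c[a][k] is None or c[b][k] is None: continue
        p,g=tri(c[a][0],c[a][k],c[b][0],c[b][k]); print(a,b,nm,c[a][k].round(1),(p*1000).round(1),'gap',round(g*1000,1))
E
```

```text
top0 w1 block [197.6 173.2] [608.6 333.8  54.2] gap 1.4
top0 w1 wing [208.1 146.8] [670.2 309.3  67.4] gap 1.0
side0 w1 block [247.1 161.9] [610.  331.   61.7] gap 3.5
side0 w1 wing [270.3 157.5] [674.5 309.6  58.6] gap 3.3
top0 side0 block [197.6 173.2] [609.3 331.5  61.2] gap 5.2
top0 side0 wing [208.1 146.8] [673.1 309.1  59.9] gap 4.7
top0 side0 dovetail [385.2 195.8] [ 571.5 -126.9   21.6] gap 6.9
```

Call:
step_arm([
  [[-1.5,0,40],0.3],
  [[0,0,50],0],
  [[0,0,40],0],
  [[0,0,20],0],
  [[0,0,0],0],
  [[0,0,0],0],
])

```text
time_s: 3.95
tcp_pos: [0.6093, 0.3326, 0.078]
eef_rot: [-179.9, 0.1, -108.7]
contact_force: [1.0, 0.4, 1.1]
gripper_width: 0.0569
```

Call:
step_arm([
  [[0,0,14],0],
  [[0,0,12],0],
  [[0,0,10],0],
  [[0,0,7],0],
  [[0,0,4],0],
  [[0,0,0],0],
  [[0,0,0],0],
])

```text
time_s: 4.82
tcp_pos: [0.6092, 0.3318, 0.0299]
eef_rot: [-180.0, 0.0, -108.8]
contact_force: [-0.7, -0.5, -0.1]
gripper_width: 0.0567
```

```bash
python3 - <<'E'
from meas import *
s=snap('wrist','w2'); print(s['time_s'],s['tcp_pos'],s['eef_rot'],s['contact_force'],s['gripper_width'])
snap('side','s2')
E
```

```text
4.825 [0.60917976 0.33181015 0.02990891] [-1.79980206e+02  2.69088416e-02 -1.08798178e+02] [-0.67573891 -0.54905166 -0.08431927] 0.05666411265761593
```

View pics/w2.png

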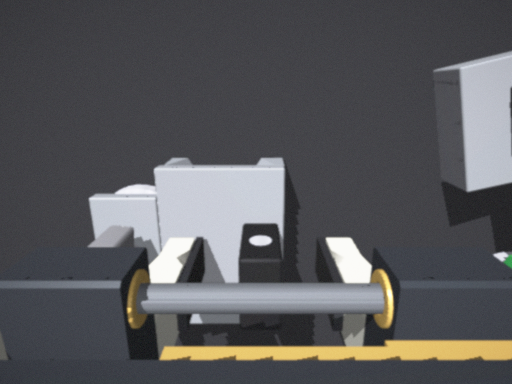

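The block, at (260,265), sits between the pads, and the wing at (115,240) is clear outside the left finger. Closing now.

Call:
step_arm([
  [[0,0,0],0],
  [[0,0,0],0],
  [[0,0,0],0],
  [[0,0,0],0],
  [[0,0,0],0],
  [[0,0,0],0],
], gripper=1, grip_force=45)

```text
time_s: 5.68
tcp_pos: [0.6089, 0.3316, 0.0296]
eef_rot: [180.0, -0.0, -108.8]
contact_force: [-0.2, -0.8, -0.1]
gripper_width: 0.0178
```

Call:
step_arm([
  [[0,0,-5],0],
  [[0,0,-15],0],
  [[0,0,-20],0],
  [[0,0,-20],0],
  [[0,0,-20],0],
  [[0,0,0],0],
  [[0,0,0],0],
])

```text
time_s: 6.55
tcp_pos: [0.6084, 0.3314, 0.1091]
eef_rot: [180.0, -0.0, -108.8]
contact_force: [-0.6, -0.4, -3.7]
gripper_width: 0.0179
```

```bash
python3 - <<'E'
from meas import *
s=snap('wrist','w3'); print(s['time_s'],s['tcp_pos'],s['eef_rot'],s['contact_force'],s['moment'],s['gripper_width'])
snap('side','s3')
E
```

```text
6.55 [0.60844621 0.33138052 0.10913101] [ 1.79961432e+02 -1.91413355e-02 -1.08817758e+02] [-0.58712725 -0.4168373  -3.73729656] [0.06467619 0.03011221 0.02059175] 0.017923263358458594
```

View pics/w3.png

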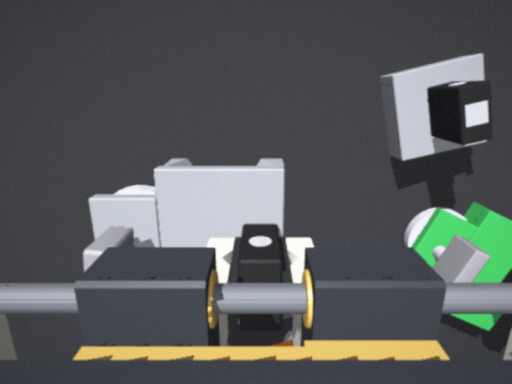

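View pics/s3.png

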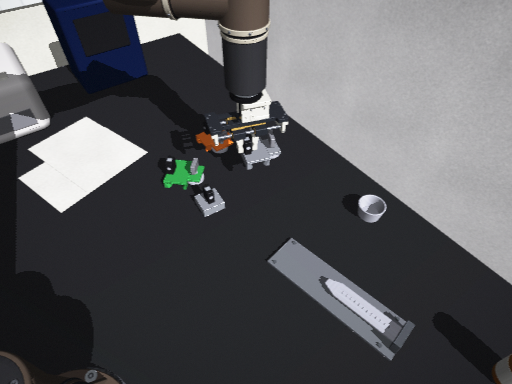

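The lift held (−3.7 N, which matches 0.37 kg), and the carrier hangs level. Next I'll carry it to above the bare part of the plate.

Call:
step_arm([
  [[0,0,-20],0],
  [[0,0,-20],0],
  [[0,0,-10],-10],
  [[0,0,0],-10],
  [[0,0,0],-10],
  [[15,7,0],0],
  [[29,14,0],0],
  [[29,14,0],0],
  [[29,14,0],0],
  [[29,14,0],0],
  [[29,14,0],0],
  [[29,14,0],0],
  [[29,14,0],0],
  [[29,14,0],0],
  [[29,14,0],0],
  [[15,8,0],0],
  [[0,0,0],0],
  [[0,0,0],0],
  [[0,0,0],0],
])

```text
time_s: 9.02
tcp_pos: [0.5274, 0.0194, 0.1595]
eef_rot: [-180.0, -0.0, -78.8]
contact_force: [0.7, 0.3, -3.7]
gripper_width: 0.0176
```

```bash
python3 - <<'E'
from meas import *
s=snap('wrist','w4'); print(s['time_s'],s['tcp_pos'],s['eef_rot'],s['joints'].round(1),s['contact_force'],s['gripper_width'])
E
```

```text
9.025 [0.52737218 0.01938036 0.1594947 ] [-1.79997911e+02 -7.09882907e-04 -7.87677553e+01] [ 23.4   9.9 -23.3   0.  -56.8 -12.2] [ 0.73630816  0.34293175 -3.67859493] 0.017629252079714126
```

View pics/w4.png

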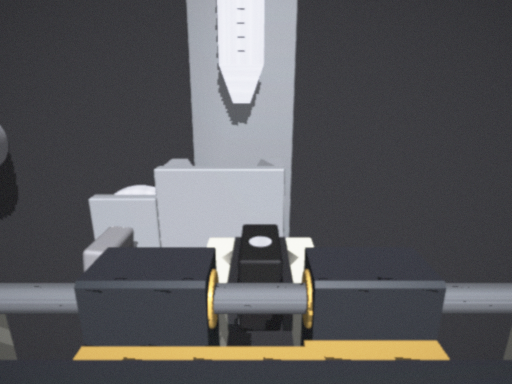

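The dovetail is ahead, with its tip at pixel (242,100). The held carrier's front edge runs from (160,168) to (283,168). I'll measure the rail line and the deck in the tool frame from this one view.

```bash
cat > rel.py <<'E'
from meas import *
def toolframe(tag,tcp,rot):
    v=V(tag); P=v.cloud(); M=R.from_euler('xyz',rot,degrees=True).as_matrix()
    return v,(P-tcp)@M   # tool coords
def edges(Q,lo,hi,xr,yr,step=.004):
    out=[]
    for x in np.arange(xr[0],xr[1],step):
        m=(Q[...,2]>lo)&(Q[...,2]<hi)&(abs(Q[...,0]-x)<step/2)&(Q[...,1]>yr[0])&(Q[...,1]<yr[1])
        y=Q[...,1][m]
        if len(y)>4: out.append((x,y.min(),y.max(),np.median(Q[...,2][m])))
    return np.array(out)*1000
E
python3 - <<'E'
from rel import *
s=r.get_state(); tcp=s['tcp_pos'];v,Q=toolframe('w4',tcp,s['eef_rot'])
np.set_printoptions(suppress=True,precision=1)
tz=tcp[2]
d=edges(Q,tz-.030,tz-.0185,(.04,.20),(-.06,.03)); print('dove',d[::3])
p=edges(Q,tz-.013,tz-.003,(.07,.18),(-.09,.06)); print('plate',p[::3])
k=edges(Q,-.01,.016,(-.05,.06),(-.07,.03)); print('deck',k[::2])
for n,a in(('dove',d),('plate',p)):
    a=a[(a[:,2]-a[:,1])>(34 if n=='dove' else 85)]
    f=np.polyfit(a[:,0],(a[:,1]+a[:,2])/2,1); print(n,'angle',np.degrees(np.arctan(f[0])),'y at x=0',f[1],'at100',np.polyval(f,100), 'w',np.mean(a[:,2]-a[:,1]))
E
```

```text
dove [[ 68.  -21.6  -8.2 136.2]
 [ 80.  -26.   -4.  136.1]
 [ 92.  -30.6   0.9 136. ]
 [104.  -32.7   3.3 136.1]
 [116.  -32.3   3.3 136.2]
 [128.  -31.9   3.2 136.1]
 [140.  -32.2   3.2 136. ]]
plate [[ 70.  -59.6  29.8 152. ]
 [ 82.  -59.7  29.5 152.1]
 [ 94.  -59.1  30.1 152.1]
 [106.  -59.3  29.7 152.1]
 [118.  -59.2  30.1 152.1]
 [130.  -59.1  30.5 152.1]
 [142.  -59.4  30.2 152. ]]
deck [[  2.  -64.7 -27.1   4.2]
 [ 10.  -64.4  25.5   3.7]
 [ 18.  -69.9  12.7   4. ]
 [ 26.  -70.   12.5   4.1]
 [ 34.  -51.6  12.3   4.1]
 [ 42.  -51.1  12.7   4.5]]
dove angle 0.3150327836755755 y at x=0 -15.235815960197574 at100 -14.685974486572608 w 35.50682204820646
plate angle 0.4901435577237933 y at x=0 -15.571952050664242 at100 -14.716469293085474 w 89.28647462609851
```

Call:
step_arm([
  [[0,4.3,15],0.3],
  [[0,0,30],0],
  [[0,0,30],0],
  [[0,0,20],0],
  [[0,0,10],0],
  [[0,0,7],0],
  [[0,0,4],0],
  [[0,0,2],0],
  [[0,0,0],0],
  [[0,0,0],0],
])

```text
time_s: 10.32
tcp_pos: [0.5232, 0.018, 0.042]
eef_rot: [-180.0, 0.0, -79.1]
contact_force: [-0.2, 0.4, -3.9]
gripper_width: 0.018
```

```bash
python3 - <<'E'
from rel import *
s=snap('wrist','w5'); snap('side','s5'); tcp=s['tcp_pos'];v,Q=toolframe('w5',tcp,s['eef_rot'])
np.set_printoptions(suppress=True,precision=1)
tz=tcp[2]
d=edges(Q,tz-.030,tz-.0185,(.05,.25),(-.06,.03)); print('dove',d[::3])
p=edges(Q,tz-.013,tz-.003,(.05,.25),(-.09,.06)); print('plate',p[::5])
k=edges(Q,-.01,.016,(.028,.06),(-.07,.03),.002); print('deck',k[::2])
for n,a in(('dove',d),('plate',p)):
    a=a[(a[:,2]-a[:,1])>(34 if n=='dove' else 87)]
    f=np.polyfit(a[:,0],(a[:,1]+a[:,2])/2,1); print(n,'angle',np.degrees(np.arctan(f[0])),'y at x=0',f[1],'at100',np.polyval(f,100), 'w',np.mean(a[:,2]-a[:,1]))
E
```

```text
dove [[ 70.  -27.9 -11.6  18.6]
 [ 82.  -31.9  -7.   18.6]
 [ 94.  -36.1  -2.9  18.5]
 [106.  -37.6  -1.9  18.7]
 [118.  -37.5  -1.8  18.6]]
plate [[ 50.  -64.5  25.2  34.6]
 [ 70.  -64.5  25.1  34.6]
 [ 90.  -64.4  25.5  34.6]
 [110.  -64.9  25.5  34.6]]
deck [[ 28.  -70.   12.5   4.4]
 [ 32.  -50.9  12.4   4.2]
 [ 36.  -50.9  12.3   4.1]
 [ 40.  -50.9  12.7   4.1]
 [ 44.  -51.2  12.7   6.5]]
dove angle 0.13656287074725387 y at x=0 -19.95749834895816 at100 -19.719150724560503 w 35.641958913507466
plate angle 0.12140004391713576 y at x=0 -19.781051664283133 at100 -19.569168299361664 w 89.80945539165185
```

View pics/w5.png

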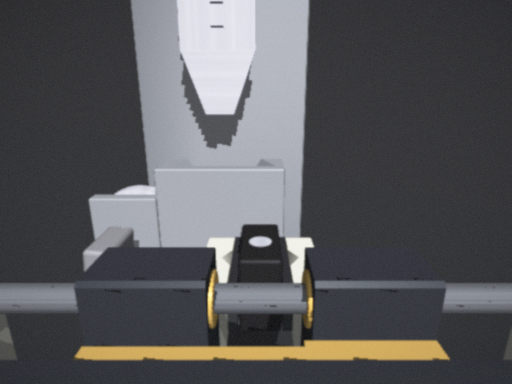

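The rail line is at tool y −19.7 and the groove centre at −19.2, so the offset is about 0.5 mm with 0.1° of yaw. There is a 4.5 mm gap under the carrier. Lowering to contact.

Call:
step_arm([
  [[0,-0.4,2],0],
  [[0,0,1.5],0],
  [[0,0,0.5],0],
  [[0,0,0],0],
  [[0,0,0],0],
])

```text
time_s: 11.05
tcp_pos: [0.5233, 0.018, 0.0376]
eef_rot: [-180.0, 0.0, -79.1]
contact_force: [0.5, -0.3, -3.1]
gripper_width: 0.0178
```

Call:
step_arm([
  [[0,0,0.4],0],
  [[0,0,0],0],
  [[0,0,0],0],
])

```text
time_s: 11.42
tcp_pos: [0.5233, 0.018, 0.0375]
eef_rot: [-180.0, -0.0, -79.1]
contact_force: [-3.5, 0.9, 5.9]
gripper_width: 0.0183
```

The carrier is set down, with contact load seen. Easing the pressure and starting to slide.

Call:
step_arm([
  [[2,0,-0.3],0],
  [[5,0,0],0],
  [[5,0,0],0],
  [[5,0,0],0],
  [[5,0,0],0],
  [[5,0,0],0],
  [[5,0,0],0],
  [[5,0,0],0],
  [[3,0,0],0],
])

```text
time_s: 12.55
tcp_pos: [0.5309, -0.0216, 0.0375]
eef_rot: [180.0, 0.0, -79.1]
contact_force: [-2.7, 5.6, 9.5]
gripper_width: 0.0177
```

```bash
cat > m.py <<'E'
from rel import *
import sys
tag=sys.argv[1]
s=snap('wrist',tag); tcp=s['tcp_pos'];v,Q=toolframe(tag,tcp,s['eef_rot'])
np.set_printoptions(suppress=True,precision=1)
print(s['time_s'],tcp*1000,s['eef_rot'],s['contact_force'],s['moment'])
tz=tcp[2]
d=edges(Q,tz-.030,tz-.0185,(.046,.25),(-.06,.03)); print('dove',d[::4])
p=edges(Q,tz-.013,tz-.003,(.05,.25),(-.09,.06))
k=edges(Q,-.01,.012,(.028,.06),(-.07,.03),.002); print('deck',k[::2])
for n,a in(('dove',d),('plate',p)):
    a=a[(a[:,2]-a[:,1])>(34 if n=='dove' else 87)]
    if len(a)<3: continue
    f=np.polyfit(a[:,0],(a[:,1]+a[:,2])/2,1); print(n,'angle',np.degrees(np.arctan(f[0])),'y at x=0',f[1],'at100',np.polyval(f,100), 'w',np.mean(a[:,2]-a[:,1]))
st=(Q[...,2]<tz-.034)&(Q[...,2]>tz-.055)&(Q[...,0]>.05)&(abs(Q[...,1]+.02)<.025)
if st.sum()>5: print('stop x',Q[...,0][st].min()*1000,np.percentile(Q[...,0][st],[5,95])*1000,'z',np.median(Q[...,2][st])*1000)
E
python3 m.py w6
```

```text
12.55 [530.9 -21.6  37.5] [180.    0.  -79.1] [-2.7  5.6  9.5] [2.9 1.  0.1]
dove [[ 46.  -33.8  -5.6  14.2]
 [ 62.  -37.4  -1.5  14.1]
 [ 78.  -37.4  -1.5  14.1]
 [ 94.  -37.5  -1.4  14.2]
 [110.  -37.4  -1.3  14.1]]
deck [[ 28.  -70.   12.5   4.3]
 [ 32.  -51.1  12.3   4.2]
 [ 36.  -51.   12.3   4.1]
 [ 40.  -51.1  12.2   4.1]
 [ 44.  -51.   12.6   6.4]]
dove angle 0.13176706432034205 y at x=0 -19.631071119428185 at100 -19.401093802175073 w 35.99168948201006
plate angle 0.14207076023120038 y at x=0 -19.614587240503617 at100 -19.36662647862913 w 89.8478955715239
```

Call:
step_arm([
  [[2,0,-0.4],0.1],
  [[5,0,0],0],
  [[5,0,0],0],
  [[5,0,0],0],
  [[5,0,0],0],
  [[5,0,0],0],
  [[3,0,0],0],
])

```text
time_s: 13.48
tcp_pos: [0.5365, -0.0511, 0.0378]
eef_rot: [180.0, -0.0, -79.2]
contact_force: [0.3, 0.4, -3.6]
gripper_width: 0.0178
```

Call:
step_arm([
  [[2,0,0],0],
  [[5,0,0],0],
  [[5,0,0],0],
  [[5,0,0],0],
  [[5,0,0],0],
  [[5,0,0],0],
  [[3,0,0],0],
])

```text
time_s: 14.35
tcp_pos: [0.5421, -0.0806, 0.0378]
eef_rot: [180.0, 0.0, -79.2]
contact_force: [-0.9, -0.3, -3.6]
gripper_width: 0.0177
```

```bash
python3 m.py w7; python3 -c "
from h import *; snap('side','s7')"
```

```text
14.35 [542.1 -80.6  37.8] [180.    0.  -79.2] [-0.9 -0.3 -3.6] [ 0.1  0.1 -0. ]
dove [[ 46.  -37.4  -1.6  14.4]
 [ 62.  -37.6  -1.5  14.5]
 [ 78.  -37.5  -1.5  14.5]
 [ 94.  -37.5  -1.9  14.5]
 [110.  -37.6  -1.8  14.5]]
deck [[ 28.  -69.9  12.5   4.3]
 [ 32.  -51.   12.4   4.2]
 [ 36.  -50.8  12.3   4.2]
 [ 40.  -51.1  12.7   4.2]
 [ 44.  -50.7  12.4   6.2]]
dove angle -0.09755229080481134 y at x=0 -19.43451173489742 at100 -19.604772766160036 w 35.88372250779258
plate angle 0.08819020718589268 y at x=0 -19.7043570467846 at100 -19.550435976888757 w 89.92977899880574
```

View pics/w7.png

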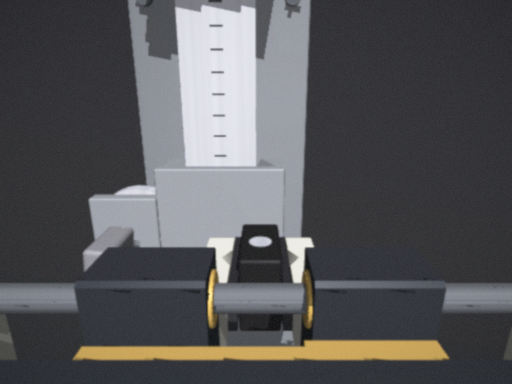

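The dovetail is entering the groove under the deck (rail edge at (188–256,165)), centred and with no side force. Continuing.

Call:
step_arm([
  [[3,0,0],0],
  [[6,0,0],0],
  [[6,0,0],0],
  [[6,0,0],0],
  [[6,0,0],0],
  [[6,0,0],0],
  [[4,0,0],0],
  [[0,0,0],0],
])

```text
time_s: 15.45
tcp_pos: [0.5491, -0.1168, 0.0378]
eef_rot: [180.0, 0.0, -79.2]
contact_force: [-0.5, -0.2, -3.5]
gripper_width: 0.0183
```

Call:
step_arm([
  [[3,0,0],0],
  [[6,0,0],0],
  [[6,0,0],0],
  [[6,0,0],0],
  [[6,0,0],0],
  [[6,0,0],0],
  [[4,0,0],0],
  [[0,0,0],0],
])

```text
time_s: 16.45
tcp_pos: [0.556, -0.1532, 0.0378]
eef_rot: [180.0, 0.0, -79.2]
contact_force: [-0.0, -0.4, -3.6]
gripper_width: 0.0179
```

```bash
python3 m.py w8
```

```text
16.45 [ 556.  -153.2   37.8] [180.    0.  -79.2] [-0.  -0.4 -3.6] [0.  0.1 0. ]
dove [[ 46.  -37.7   6.9  14.4]
 [ 62.  -37.4  -1.5  14.4]]
deck [[ 28.  -69.9  12.4   4.4]
 [ 32.  -51.1  12.4   4.2]
 [ 36.  -51.1  12.3   4.2]
 [ 40.  -50.9  12.8   4.2]
 [ 44.  -50.9  12.5   6.2]]
dove angle -11.407520178659373 y at x=0 -7.771961722228774 at100 -27.94915783717251 w 37.59351396485357
plate angle 0.2666767399520958 y at x=0 -19.819934363636193 at100 -19.354492287559623 w 89.76161478799119
stop x 64.55962923243897 [65.2 78.6] z -5.53541524010028
```

View pics/w8.png

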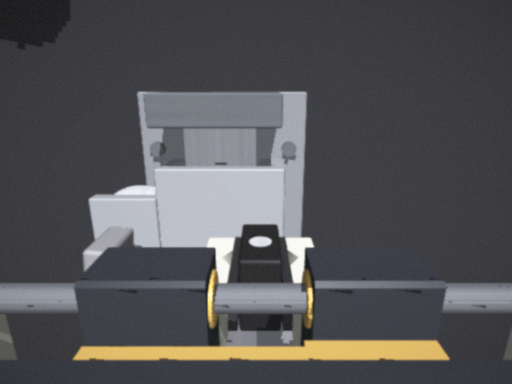

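The stop face is at tool x ≈64.5 and the deck front at ≈45, leaving about 19 mm to go.

Call:
step_arm([
  [[3,0,0],0],
  [[5,0,0],0],
  [[4,0,0],0],
  [[3,0,0],0],
  [[1,0,0],0],
  [[0,0,0.1],0],
])

```text
time_s: 17.25
tcp_pos: [0.5589, -0.1687, 0.0377]
eef_rot: [180.0, 0.0, -79.2]
contact_force: [-0.1, -0.2, -2.6]
gripper_width: 0.0174
```

Call:
step_arm([
  [[0.7,0,0],0],
  [[0.7,0,0],0],
  [[0.7,0,0],0],
  [[0,0,0],0],
])

```text
time_s: 17.75
tcp_pos: [0.5594, -0.1707, 0.0378]
eef_rot: [180.0, -0.0, -79.2]
contact_force: [0.3, 0.8, -3.1]
gripper_width: 0.0176
```

Call:
step_arm([
  [[0.7,0,0],0],
  [[0.7,0,0],0],
  [[0,0,0],0],
  [[0,0,0],0],
])

```text
time_s: 18.25
tcp_pos: [0.5596, -0.172, 0.0378]
eef_rot: [180.0, -0.0, -79.2]
contact_force: [0.6, -0.3, -2.8]
gripper_width: 0.0182
```

Call:
step_arm([
  [[0.5,0,0],0],
  [[0,0,0],0],
  [[0,0,0],0],
])

```text
time_s: 18.62
tcp_pos: [0.5597, -0.1725, 0.0378]
eef_rot: [-180.0, -0.0, -79.2]
contact_force: [0.3, 0.2, -3.9]
gripper_width: 0.0178
```

Call:
step_arm([
  [[0.6,0,0],0],
  [[0.6,0,0],0],
  [[0,0,0],0],
  [[0,0,0],0],
])

```text
time_s: 19.12
tcp_pos: [0.5599, -0.1735, 0.0378]
eef_rot: [-180.0, 0.0, -79.2]
contact_force: [-1.3, 3.8, -1.5]
gripper_width: 0.0181
```

Call:
step_arm([
  [[0.5,0,0],0],
  [[0,0,0],0],
  [[0,0,0],0],
])

```text
time_s: 19.5
tcp_pos: [0.5599, -0.1735, 0.0378]
eef_rot: [-180.0, 0.0, -79.2]
contact_force: [-1.9, 7.2, -0.4]
gripper_width: 0.0176
```

```bash
python3 m.py w9
```

```text
19.5 [ 559.9 -173.5   37.8] [-180.     0.   -79.2] [-1.9  7.2 -0.4] [ 2.5  0.6 -0. ]
dove [[ 58.  -48.3  10.2  14.2]]
deck [[ 28.  -70.   12.5   4.4]
 [ 32.  -50.9  12.4   4.2]
 [ 36.  -50.8  12.3   4.1]
 [ 40.  -51.   12.7   4.2]
 [ 44.  -49.   12.4  -5.4]
 [ 48.  -49.3  10.6  -5.6]
 [ 52.  -49.3  10.4  -5.6]
 [ 56.  -49.   10.3  -5.7]]
plate angle 1.2720687798981263 y at x=0 -20.762245837744505 at100 -18.541702123947864 w 89.64864926771166
stop x 50.000874134275605 [50.5 58.6] z -5.481328849820426
```

View pics/w9.png

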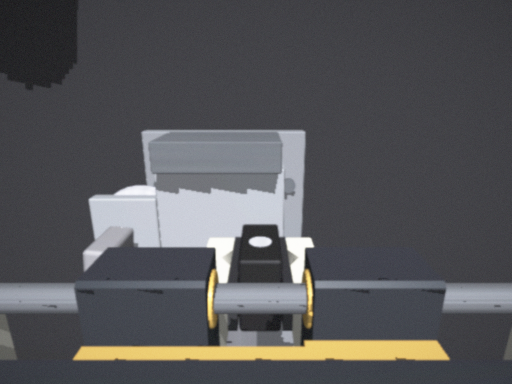

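The deck front touches the stop: 7 N along the rail and no further motion. One more nudge to seat it, then release.

Call:
step_arm([
  [[0.5,0,0],0],
  [[0,0,0],0],
  [[0,0,0],0],
])

```text
time_s: 19.92
tcp_pos: [0.5599, -0.1736, 0.0378]
eef_rot: [180.0, 0.1, -79.2]
contact_force: [-2.0, 9.6, 1.0]
gripper_width: 0.0179
```

Call:
step_arm([
  [[0,0,0],0],
  [[0,0,0],0],
  [[0,0,0],0],
  [[0,0,0],0],
], gripper=0.4)

```text
time_s: 20.42
tcp_pos: [0.5602, -0.1749, 0.0379]
eef_rot: [-180.0, -0.0, -79.2]
contact_force: [0.6, 1.1, -0.2]
gripper_width: 0.0506
```

```bash
python3 m.py w10
```

```text
20.425 [ 560.2 -174.9   37.9] [-180.    -0.   -79.2] [ 0.6  1.1 -0.2] [ 0.1 -0.   0. ]
dove [[ 58.  -47.9  10.6  13.8]]
deck [[ 28.  -69.7  12.5   4.6]
 [ 32.  -50.7  12.5   4.5]
 [ 36.  -50.9  12.3   4.4]
 [ 40.  -51.2  12.8   4.4]
 [ 44.  -49.4  10.6  -5.5]
 [ 48.  -49.2  10.6  -5.5]
 [ 52.  -49.3  10.5  -5.6]
 [ 56.  -48.8  10.3  -5.5]]
plate angle -0.456836965667015 y at x=0 -18.947279287274384 at100 -19.744627103689837 w 89.22617259960793
stop x 50.000823658692994 [50.5 57.2] z -5.36521069648785
```

Call:
step_arm([
  [[0,0,-10],0],
  [[0,0,-30],0],
  [[0,0,-40],0],
  [[0,0,-40],0],
  [[0,-20,-20],0],
  [[0,-24,0],0],
  [[0,-24,0],0],
  [[0,0,0],0],
  [[0,0,0],0],
])

```text
time_s: 21.6
tcp_pos: [0.6264, -0.162, 0.1779]
eef_rot: [180.0, 0.0, -79.2]
contact_force: [-0.6, 0.2, 0.4]
gripper_width: 0.0526
```

```bash
cat > wing.py <<'E'
from rel import *
import sys
tag=sys.argv[1]
s=snap('wrist',tag); tcp=s['tcp_pos'];v,Q=toolframe(tag,tcp,s['eef_rot']); tz=tcp[2]
print(s['time_s'],(tcp*1000).round(1),s['eef_rot'].round(2),s['joints'].round(1),s['contact_force'].round(1),round(s['gripper_width'],4))
def rr(nm,lo,hi,xr,yr):
    m=(Q[...,2]>tz-hi)&(Q[...,2]<tz-lo)&(Q[...,0]>xr[0])&(Q[...,0]<xr[1])&(Q[...,1]>yr[0])&(Q[...,1]<yr[1])
    if m.sum()>10: 
        q=Q[m]; print(nm,rect(q), 'worldz',round((tz-np.median(q[:,2]))*1000,1))
rr('wing',.064,.078,(-.05,.05),(-.04,.04))
rr('block',.064,.080,(-.05,.04),(.045,.10))
rr('deck',.029,.039,(-.07,.07),(-.02,.12))
rr('stop',.035,.050,(.042,.08),(-.02,.12))
E
python3 wing.py w11
```

```text
21.6 [ 626.4 -162.   177.9] [ 1.7998e+02  1.0000e-02 -7.9200e+01] [  2.7  19.8  -6.9  -0.  -63.3   8.1] [-0.6  0.2  0.4] 0.0526
wing (array([-2.3,  0.1]), array([39.7, 12. ]), 6.1, np.float64(106.8), 703) worldz 71.2
block (array([-2.1, 67.9]), array([33.8, 18.2]), -0.2, np.float64(104.7), 1016) worldz 73.2
deck (array([ 5. , 31.2]), array([105.3,  98.3]), -0.1, np.float64(144.6), 7198) worldz 33.3
stop (array([50.1, 47.9]), array([60. , 15.2]), -90.0, np.float64(134.7), 1349) worldz 43.2
```

View pics/w11.png

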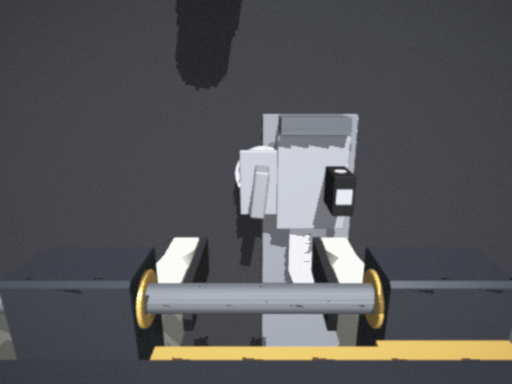

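Seen from above, the wing is at (260,192) and turned 6°. The stop face is 44.6 mm ahead of the block centre, so the carrier is home. Going down onto the wing.

Call:
step_arm([
  [[-2.2,0,0],6],
  [[0,0,30],0],
  [[0,0,40],0],
  [[0,0,30],0],
  [[0,0,18],0],
  [[0,0,10],0],
  [[0,0,6],0],
  [[0,0,2],0],
  [[0,0,0],0],
  [[0,0,0],0],
])

```text
time_s: 22.9
tcp_pos: [0.6269, -0.1598, 0.0424]
eef_rot: [-179.9, -0.0, -85.2]
contact_force: [-0.0, 0.6, 0.4]
gripper_width: 0.0527
```

Call:
step_arm([
  [[0,0,0],0],
  [[0,0,0],0],
  [[0,0,0],0],
  [[0,0,0],0],
  [[0,0,0],0],
  [[0,0,0],0],
], gripper=1, grip_force=30)

```text
time_s: 23.65
tcp_pos: [0.6265, -0.1598, 0.0417]
eef_rot: [180.0, 0.0, -85.2]
contact_force: [0.0, -0.1, 0.5]
gripper_width: 0.012
```

Call:
step_arm([
  [[0,0,0],3],
  [[0,0,0],5],
  [[0,0,0],5],
  [[0,0,0],5],
  [[0,0,0],5],
  [[0,0,0],5],
  [[0,0,0],5],
  [[0,0,0],5],
  [[0,0,0],2],
  [[0,0,0],0],
])

```text
time_s: 24.9
tcp_pos: [0.6277, -0.1598, 0.0421]
eef_rot: [-179.9, 0.1, -125.1]
contact_force: [4.5, -2.5, -2.5]
gripper_width: 0.0118
```

Call:
step_arm([
  [[0,0,0],3],
  [[0,0,0],5],
  [[0,0,0],5],
  [[0,0,0],5],
  [[0,0,0],5],
  [[0,0,0],5],
  [[0,0,0],2],
  [[0,0,0],0],
  [[0,0,0],0],
])

```text
time_s: 26.02
tcp_pos: [0.628, -0.1589, 0.0422]
eef_rot: [-180.0, 0.2, -155.1]
contact_force: [5.9, 1.7, -1.6]
gripper_width: 0.0115
```

```bash
python3 -c "
from h import *
s=r.get_state();print(s['moment'],s['contact_force'],s['eef_rot'],s['joints'])"
```

```text
[ 0.87825365 -2.2257427   0.09714392] [ 5.85960775  1.69822616 -1.63122221] [-1.79967998e+02  1.65979830e-01 -1.55096371e+02] [ 3.00220699e+00  2.73001618e+01 -1.51787728e+01 -4.38029738e-02
 -4.73551361e+01 -6.80689965e+01]
```

Call:
step_arm([
  [[0,0,0],2],
  [[0,0,0],1],
  [[0,0,0],1],
  [[0,0,0],1],
  [[0,0,0],0],
  [[0,0,0],0],
])

```text
time_s: 26.78
tcp_pos: [0.628, -0.1591, 0.042]
eef_rot: [-180.0, 0.2, -160.1]
contact_force: [5.9, 0.5, -3.7]
gripper_width: 0.0119
```

```bash
python3 -c "
from h import *
s=r.get_state();print(s['moment'],s['contact_force'],s['eef_rot'])"
```

```text
[ 0.43373001 -2.43840337  0.22745856] [ 5.85956306  0.54108619 -3.68093544] [-1.79970496e+02  1.53221336e-01 -1.60078527e+02]
```

Call:
step_arm([
  [[0,0,0],1],
  [[0,0,0],1],
  [[0,0,0],0],
  [[0,0,0],0],
])

```text
time_s: 27.28
tcp_pos: [0.6279, -0.1596, 0.042]
eef_rot: [-179.9, 0.1, -162.0]
contact_force: [5.2, -0.9, -4.2]
gripper_width: 0.012
```

```bash
python3 -c "
from h import *
s=r.get_state();print(s['moment'],s['contact_force'],s['eef_rot'])"
```

```text
[-0.39294202 -2.39675457  0.57408426] [ 5.16459189 -0.8930263  -4.20410999] [-1.79948397e+02  1.25598573e-01 -1.62042193e+02]
```

The moment rose from 0.23 to 0.57 Nm with the tool 2–3° past the expected 80°, so the knob is at its stop. Releasing and checking.

Call:
step_arm([
  [[0,0,0],0],
  [[0,0,0],0],
  [[0,0,0],0],
  [[0,0,0],0],
], gripper=0.45)

```text
time_s: 27.78
tcp_pos: [0.6263, -0.1598, 0.0417]
eef_rot: [180.0, -0.0, -162.2]
contact_force: [0.2, 0.8, 1.1]
gripper_width: 0.0452
```

Call:
step_arm([
  [[0,0,-10],0],
  [[0,0,-30],0],
  [[0,0,-40],0],
  [[0,0,-40],0],
  [[0,0,-20],-10],
  [[0,0,0],-10],
  [[0,0,0],-10],
  [[0,0,0],-10],
  [[0,0,0],-10],
  [[0,0,0],-10],
  [[0,0,0],-10],
  [[0,0,0],-10],
  [[0,0,0],-3],
  [[0,0,0],0],
  [[0,0,0],0],
])

```text
time_s: 29.65
tcp_pos: [0.6265, -0.1598, 0.1822]
eef_rot: [-180.0, -0.0, -79.3]
contact_force: [-0.1, -0.5, 0.2]
gripper_width: 0.0479
```

```bash
python3 wing.py w12; python3 -c "
from meas import *
snap('side','s12');snap('top','t12')
for a in('top0','t12'):
  v=V(a); print('stand',rect(reg(v,.02,.075,(.42,.52,.26,.36))[1]))"
```

```text
29.65 [ 626.5 -159.8  182.2] [-179.98   -0.    -79.28] [  2.9  19.6  -6.7   0.  -63.7   7.8] [-0.1 -0.5  0.2] 0.0479
wing (array([-0.7, -1.6]), array([39.9, 12.7]), 80.5, np.float64(111.2), 746) worldz 71.0
block (array([-1.1, 66.3]), array([33.8, 18.2]), 1.0, np.float64(108.9), 988) worldz 73.2
deck (array([ 6.8, 29.9]), array([106. ,  98.6]), 0.1, np.float64(148.9), 6986) worldz 33.3
stop (array([51.8, 48.5]), array([60.2, 16.1]), 89.9, np.float64(139.0), 1268) worldz 43.2
stand (array([466.8, 307.7]), array([59.9, 59.8]), -5.5, np.float64(26.0), 612)
stand (array([466.8, 307.7]), array([60. , 59.8]), 84.5, np.float64(26.1), 608)
```

View pics/w12.png

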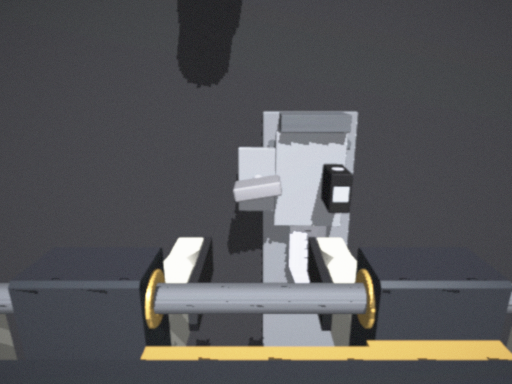

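View pics/s12.png

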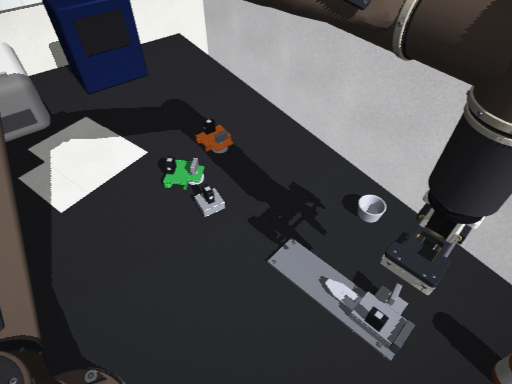

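The wing is now at 80.5°, at its stop, and the stand hasn't moved. The block seems to have shifted slightly during clamping, by about 0.7 mm along the rail and 1° in yaw. I'll check the gap at the stop more closely.

```bash
cat > gap.py <<'E'
from rel import *
import sys
np.set_printoptions(suppress=True,precision=2)
def go(tag,tcp,rot):
    v,Q=toolframe(tag,np.array(tcp),rot); tz=tcp[2]; H=tz-Q[...,2]
    deck=(H>.030)&(H<.037)&(Q[...,0]>-.06)&(Q[...,0]<.06)&(Q[...,1]>.0)&(Q[...,1]<.09)
    stop=(H>.0415)&(H<.046)&(Q[...,0]>.03)&(Q[...,0]<.08)&(Q[...,1]>.0)&(Q[...,1]<.1)
    F=[];G=[];B=[]
    for y in np.arange(.024,.075,.004):
        a=deck&(abs(Q[...,1]-y)<.002); b=stop&(abs(Q[...,1]-y)<.002)
        F.append((y,Q[...,0][a].max(),Q[...,0][b].min(),Q[...,0][a].min()))
    F=np.array(F)*1000
    for nm,k in(('deckfront',1),('stop',2),('deckrear',3)):
        p=np.polyfit(F[:,0],F[:,k],1); print(tag,nm,'x at y=48',np.polyval(p,48).round(2),'slope deg',np.degrees(p[0]).round(2), F[:,k])
    S=[]
    for x in np.arange(-.036,.02,.004):
        a=deck&(abs(Q[...,0]-x)<.002); S.append((x,Q[...,1][a].max()))
    S=np.array(S)*1000; p=np.polyfit(S[:,0],S[:,1],1); print('deck side angle',np.degrees(p[0]).round(2),S[:,1])
if __name__=='__main__':
    go('w11',[.6264,-.162,.1779],[179.98,.01,-79.2])
    go('w12',[.6265,-.1598,.1822],[-179.98,0,-79.28])
E
python3 gap.py; python3 - <<'E'
from h import *
ims=[cv2.resize(V(t).img[100:235,225:365],None,fx=2.8,fy=2.8,interpolation=cv2.INTER_CUBIC) for t in('w11','w12')]
cv2.imwrite('pics/cmp.png',np.hstack(ims)[:,:,::-1])
E
```

```text
w11 deckfront x at y=48 57.59 slope deg -0.06 [57.58 57.59 57.63 57.62 57.58 57.52 57.61 57.59 57.67 57.61 57.55 57.57
 57.5 ]
w11 stop x at y=48 42.56 slope deg 0.1 [42.5  42.58 42.49 42.53 42.49 42.54 42.59 42.58 42.62 42.62 42.53 42.62
 42.55]
w11 deckrear x at y=48 -47.3 slope deg 0.19 [-47.31 -47.19 -47.62 -47.16 -47.42 -47.5  -47.24 -47.15 -47.16 -47.44
 -47.55 -46.97 -47.14]
deck side angle 1.59 [79.82 67.13 64.91 62.85 60.67 59.18 59.36 59.27 59.15 59.16 59.3  59.25
 79.53 79.65]
w12 deckfront x at y=48 53.55 slope deg 12.7 [59.74 43.56 43.73 43.53 43.61 59.79 59.78 59.83 59.77 59.78 43.46 59.77
 59.79]
w12 stop x at y=48 45.51 slope deg 0.11 [45.47 45.44 45.45 45.51 45.53 45.55 45.54 45.47 45.54 45.6  45.52 45.45
 45.6 ]
w12 deckrear x at y=48 -45.91 slope deg 0.46 [-46.13 -46.05 -46.04 -46.03 -46.02 -45.81 -46.03 -45.93 -45.67 -45.83
 -45.69 -45.94 -45.66]
deck side angle -2.22 [77.77 77.27 63.75 61.58 58.55 57.54 57.47 57.52 57.55 57.57 57.49 57.55
 77.79 78.77]
```

View pics/cmp.png

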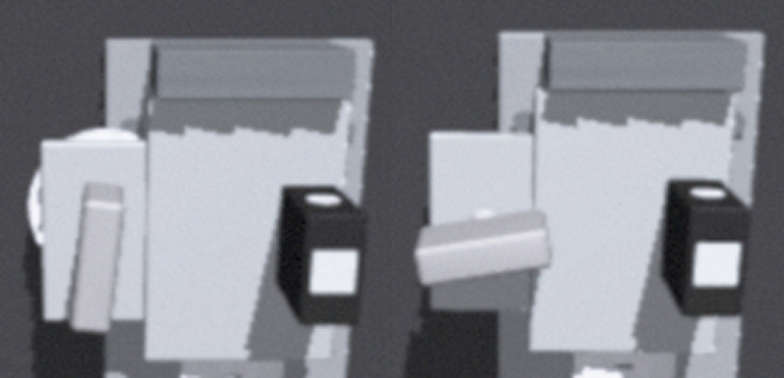

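Before clamping, the deck front was flush with the stop face (42.6 in tool x, deck length 90). Now the stop to deck-rear distance is 91.4, so clamping pulled it back about 1.5 mm. I'll correct that by pushing square on the deck's rear face with shut fingers, just above the dovetail.

Call:
step_arm([
  [[-22,14,0],0],
  [[-22,13,0],0],
  [[-22,13,0],0],
  [[0,0,30],0],
  [[0,0,40],0],
  [[0,0,40],0],
  [[0,0,26],0],
  [[0,0,12],0],
  [[0,0,5],0],
  [[0,0,0],0],
  [[0,0,0],0],
], gripper=1)

```text
time_s: 31.18
tcp_pos: [0.5756, -0.1024, 0.0298]
eef_rot: [-179.9, -0.0, -79.2]
contact_force: [0.0, -0.4, -0.0]
gripper_width: 0.0003
```

```bash
python3 -c "
from h import *
s=snap('wrist','w13');print(s['time_s'],s['tcp_pos'],s['eef_rot'],s['contact_force'],s['gripper_width'])"
```

```text
31.175 [ 0.57558689 -0.10239776  0.02982605] [-1.79898434e+02 -1.02909065e-02 -7.91988438e+01] [ 0.00899731 -0.4008305  -0.01544049] 0.00034171786175168635
```

View pics/w13.png

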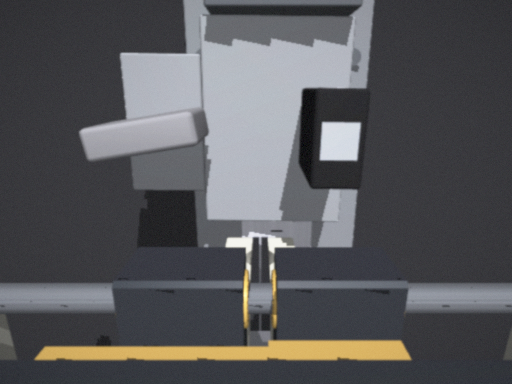

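The shut fingers at (260,245) are behind the deck's rear edge (row 220) and over the dovetail. Creeping forward.

Call:
step_arm([
  [[0,0,2.2],0],
  [[4,0,0],0],
  [[3,0,0],0],
  [[1.5,0,0],0],
  [[1,0,0],0],
  [[0,0,0],0],
])

```text
time_s: 31.98
tcp_pos: [0.5765, -0.111, 0.0265]
eef_rot: [-180.0, 0.1, -79.2]
contact_force: [-1.6, 5.8, 1.5]
gripper_width: 0.0004
```

Call:
step_arm([
  [[1,0,0],0],
  [[1,0,0],0],
  [[0,0,0],0],
])

```text
time_s: 32.35
tcp_pos: [0.5766, -0.1121, 0.0265]
eef_rot: [180.0, 0.1, -79.2]
contact_force: [-2.9, 12.0, 3.3]
gripper_width: 0.0007
```

Call:
step_arm([
  [[1,0,0],0],
  [[0,0,0],0],
  [[0,0,0],0],
])

```text
time_s: 32.72
tcp_pos: [0.5766, -0.1122, 0.0265]
eef_rot: [180.0, 0.2, -79.2]
contact_force: [-3.6, 17.0, 6.5]
gripper_width: 0.0005
```

Call:
step_arm([
  [[1,0,0],0],
  [[0,0,0],0],
  [[0,0,0],0],
])

```text
time_s: 33.1
tcp_pos: [0.5767, -0.1124, 0.0265]
eef_rot: [180.0, 0.2, -79.2]
contact_force: [-5.6, 21.8, 7.5]
gripper_width: 0.0003
```

It slid about 1.1 mm at 6–12 N and then went stiff (22 N with no motion), so it is on the stop. Backing off to check.

Call:
step_arm([
  [[-4,0,0],0],
  [[-8,0,0],0],
  [[0,0,-30],0],
  [[0,0,-40],0],
  [[0,0,-40],0],
  [[0,0,-42],0],
  [[22,-13,0],0],
  [[22,-13,0],0],
  [[20,-14,0],0],
  [[0,0,0],0],
  [[0,0,0],0],
])

```text
time_s: 34.48
tcp_pos: [0.6259, -0.1593, 0.1781]
eef_rot: [179.9, 0.0, -79.2]
contact_force: [0.3, 0.0, 0.3]
gripper_width: 0.0006
```

```bash
python3 wing.py w14; python3 - <<'E'
from gap import *
s=r.get_state(); go('w14',s['tcp_pos'],s['eef_rot'])
E
```

```text
34.475 [ 625.9 -159.3  178.1] [ 1.7995e+02  1.0000e-02 -7.9230e+01] [  3.   19.7  -7.   -0.  -63.3   7.8] [0.3 0.  0.3] 0.0006
wing (array([ 0.5, -2.5]), array([39.8, 12.5]), 80.4, np.float64(107.1), 759) worldz 71.1
block (array([ 0.6, 65.3]), array([33.9, 18.4]), -0.2, np.float64(105.0), 1019) worldz 73.1
deck (array([ 7.9, 28.8]), array([105.1,  97.5]), 0.0, np.float64(144.8), 7066) worldz 33.3
stop (array([52. , 47.8]), array([60.1, 17.1]), 89.8, np.float64(134.9), 1307) worldz 43.2
w14 deckfront x at y=48 44.26 slope deg 0.04 [44.28 44.19 44.31 44.24 44.26 44.17 44.32 44.33 44.24 44.21 44.22 44.37
 44.27]
w14 stop x at y=48 46.19 slope deg -0.14 [46.26 46.18 46.3  46.22 46.18 46.19 46.26 46.17 46.1  46.18 46.14 46.17
 46.14]
w14 deckrear x at y=48 -44.01 slope deg 0.0 [-43.96 -43.88 -44.11 -44.42 -43.87 -43.9  -44.   -44.06 -44.06 -43.82
 -44.07 -43.73 -44.31]
deck side angle -11.07 [77.11 76.95 64.32 62.04 59.85 57.06 56.79 56.65 56.66 56.64 56.65 56.63
 56.71 76.75]
```

View pics/w14.png

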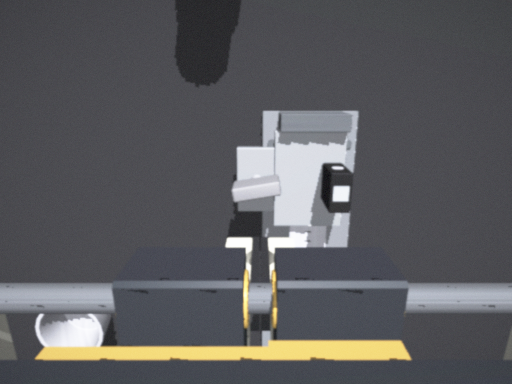

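The carrier is home again: stop to rear distance is 90.2 mm against 90 for the carrier, and it is square to within 0.2°. The wing is at 80.4° (1.40 rad) and the arm is clear. Handing in.

```bash
python3 -c "
from h import *
print(close_job())"
```

```text
the job is handed in; nothing more can be done
None
```

The grooved carrier is on the dovetail, home against the end stop and with its clamp tight. I handed the job in at about 34.5 s of the 58 s limit.

**What I did:** I gripped the grooved aluminium carrier by its block, set it down on the plate in front of the tapered end, and slid it on until it met the stop. I then released it and turned the knob clockwise to its stop, where the moment rose from 0.23 to 0.57 Nm.

**What went wrong:** the first check after clamping failed. Tightening had pulled the carrier back about 1.5 mm and turned it by about 0.5–1°. With the clamp still tight, I pushed it back from behind with the shut fingers until it went stiff (about 22 N). So the last small movement came after the tightening, and I did not turn the knob again afterwards.

**Last checks:**
- **Home position:** the stop is 90.2 mm from the carrier's rear edge, against its 90 mm length. The carrier is square to the stop within 0.2°. The visible front edge of the deck read about 2 mm short of the stop in this view. I trusted the rear edge because shadow or the viewing angle may hide the front one.
- **Knob:** it stands at about 80.4°, or 1.40 rad.
- **Stand:** its position was the same to 0.1 mm before and after clamping, and the final push was well away from it.
- **Height check:** triangulated block heights were 54–62 mm, against 65 mm from the depth map and 66 mm from the text. I relied on the depth map.

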